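Slide the sequin board out past the end of its ledge

ROBOT

A 6-joint arm with a two-finger parallel gripper is mounted at the origin on the work surface. World frame = base frame: x ahead of the robot, y to its left, z up, the work surface at z = 0. Lengths are in mm, angles in rad, forces in N, time in s.
With the tool pointing down it reaches from about 275 to 825 mm from the base axis. Payload 5.2 kg.
Tool frame: the origin (TCP) lies at the very end of the fingers, on their centre line; the grasp point (between the pads) lies 19 mm behind it; z points along the fingers, y is the direction in which the jaws open and shut (so a half turn about z gives the same grasp; the last joint's range is limited). The gripper opens to 93 mm and grips with 3 to 60 N. Pads are 15 mm wide; open, the fingers measure 128 mm over their backs; the gripper's body (75 mm by 188 mm) begins 65 mm behind the grasp point.
Start: joints at [1.044, 0.259, 1.535, -0, 1.348, -0.203], TCP at [174.972, 521.43, 218.653] pointing down, gripper open.
Joint ranges: [-3.14, 3.14], [-0.91, 2.08], [0.19, 2.58], [-1.22, 4.36], [0.22, 2.71], [-3.12, 3.12]. Speed limits (rad/s): [2.57, 2.57, 3.14, 3.14, 3.14, 3.14].

INTERFACE

Orientations are given as [roll, pitch, yaw] about the fixed x, y, z axes, in that order (R = Rz(yaw) Ry(pitch) Rx(roll)).
In Python, from bench import robot gives the robot as it stands. The module is installed in compiled form; this text tells all that it offers. Calls block until the motion is done:
- robot.move_ptp(position, orientation): joint-space move of the TCP to a pose.
- robot.move_linear(position, ori=None, speed=150, f_stop=None): straight line of the TCP; ori=None keeps the orientation; speed is the mean speed in mm/s. With f_stop (N) it stops when the force on the tool has changed by that much, and returns True; else False.
- robot.move_j(angles): joint-space move.
- robot.move_gripper(opening): opening from 0.0 (shut) to 1.0 (fully open); the grip force is fixed at half the most; returns when the fingers have stopped.
- robot.sleep(seconds).
- robot.inverse_kinematics(position, orientation): joint angles nearest the present ones, or None.
- robot.get_image(name): name is "scene" or "top" or "wrist"; returns a dict with "img" (384x512x3 uint8, blue, green, red), "fovy" (degrees; the focal length in pixels is half the picture's height over the tangent of half this angle, whatever the lens; pixels are square), "cx", "cy" (the principal point, pixels), "eye" and "orientation" of the camera in the world. Camera axes: x right, y down, z forward; pixel columns grow to the right and rows downward; lengths in mm; the calibration is good to about 2 mm. A picture is of the moment at which its call begins. There is no depth.
A pose or a line that the arm cannot do raises robot.MotionError and nothing moves.
- robot.hand_in(): hands the job in, once; it reports no verdict.
Readings, each from a call of its own:
- robot.current_t(): time.
- robot.current_qpos(): joint angles.
- robot.current_joint_vel(): joint speeds.
- robot.current_joint_efforts(): joint torques, N m.
- robot.current_tcp_pos(): TCP position.
- robot.current_eef_rot(): TCP orientation.
- robot.current_contact_force(): force on the tool from outside, world axes, zero at the start.
- robot.current_ft_torque(): the same for the moment, N m.
- robot.current_gripper_width(): opening from 0.0 (shut) to 1.0 (fully open).
Only numpy, scipy, OpenCV 4.12 (cv2) and the standard library are available. Lean on these libraries where they do the work, as an engineer would, in place of code of your own. Each camera call takes 0.05 s, during which the arm holds its last target.

TASK

The black sequin picture board lies on a raised wooden ledge whose one end is closed by a swinging gate bar. First push the gate's upright peg outwards to swing the gate fully open, then push the board along the ledge towards that end until about 4 cm of it sticks out past the ledge, so that its edge is free for a hanger clip. Leave the board lying flat and straight beside the fence with the gate still open; do not lift the board, and do not disturb the other things on the table.

Things in the scene. Friction and masses are not known exactly. Their poses are not given: they have to be found in the camera images.
- ledge: fixed wooden ledge, 150 mm across (its x) by 380 mm long (its y), flat top 40 mm above the table. Origin: centre of its underside, on the table. A fence strip 12 mm wide and 12 mm high runs along the whole +x edge of the top; its inner face is at x = +63 mm. The gate end is the +y end, at y = +190 mm; the -y end is open and has no fence
- ledge_end (a point): point on the ledge's top, at the edge of the gate end over which the board must stick out (ledge frame: x 12, y 190, z 40 mm); axes as the ledge's
- gate (a joint): swing gate at the +y end, in rad: 0 = bar lies across the ledge (towards its +x), grows counter-clockwise seen from above as the bar swings outwards past the ledge's end; 1.57 = bar points along the ledge's +y, 1.75 = its stop, fully open. It starts between 0 and 0.25. No spring: it turns stiffly and stays where left (about 0.6 N at the peg)
- gate_pivot (a point): the gate's vertical pivot axis, fixed on the ledge's top (ledge frame: x -60, y 172, z 40 mm); axes as the ledge's. The bar is 16 mm wide and its top is 14 mm above the ledge
- gate_peg (a point): centre of the top of the upright round wooden peg near the gate bar's free end: 14 mm diameter, 100 mm from the pivot, its top 52 mm above the ledge top and 38 mm above the bar (92 mm above the table). Its x axis points from the pivot to the peg
- board_center (a point): centre, half-way up, of the loose black board with a sequin flower on it: 90 mm across (its x), 140 mm long (its y), 8 mm thick, 75 to 165 g. Lies flat on the ledge, a few mm from the fence, its y along the ledge's y within some 3 degrees; the sequins are flat. Its centre is 4 mm above the ledge's top
- board_lead_edge (a point): middle of the board's edge that faces the gate, half-way up (70 mm from the board's centre along its y); this edge must end up past the ledge's end
- pin_dish: bystander: low white dish of pins, 92 mm diameter, 22 mm high, on the table beyond the gate end; origin at the centre of its underside
- sequin_dish: bystander: low white dish of sequins, 92 mm diameter, 22 mm high, on the table beyond the -y end; origin at the centre of its underside
- glue_bottle: bystander: white bottle with orange cap, 44 mm diameter, 100 mm high, on the table behind the fence; origin at the centre of its underside
- tape_roll: bystander: cardboard-brown ring of tape, 90 mm diameter, 24 mm high, on the table before the ledge; origin at the centre of its underside
- bead_jar: bystander: amber glass jar with white cap, 50 mm diameter, 60 mm high, on the table before the ledge; origin at the centre of its underside
- mug: bystander: blue mug, 76 mm diameter, 90 mm high; origin at the centre of its underside
- spare_board: bystander: bare black square board, 80 x 80 x 8 mm, lying on the table behind the fence; not the one to push; origin at the centre of its underside
There are look-alikes about, which are no part of the job. Leave any blue or turquoise look-alike of the part that bears board_center alone.

How it is judged (in metres and radians):
On the way, in this order (a step that is already met when the one before it is completed fails the run):
1. the gate is swung open (past 1.4 rad) while the board is still within 20 mm of where it started (value of joint gate above 1.4 rad and distance of board_center from where it was at the start of the episode below 0.02 m), for 0.2 s.
2. the board, flat on the ledge, sticks out 25 to 60 mm past the gate end, with the gate open (value of joint gate above 1.4 rad and y of board_lead_edge in the frame of ledge between 0.215 and 0.25 m and angle between the y axis of board_center and the y axis of ledge, either way round below 0.17 rad and x of board_center in the frame of ledge above -0.012 m and height (world z) of board_center between 0.041 and 0.047 m and angle between board_center's own z axis and vertical below 0.06 rad), for 0.2 s.
At the end, for the whole second after the job is handed in: the board's leading edge is 25 to 60 mm past the end of the ledge; the board lies flat on the ledge at rest, within 10 degrees of the ledge's direction and not more than 30 mm from the fence; the gate is open past 1.4 rad (all of step 2 and linear speed of board below 0.01 m/s); the robot touches nothing.
It fails at once if the board is lifted off the ledge (by more than 12 mm) (height (world z) of board_center above 0.056 m).
It fails at once if the board falls or tips off the ledge (angle between board_center's own z axis and vertical above 0.25 rad or height (world z) of board_center below 0.03 m).
It fails at once if a bystander is moved by more than 25 mm (distance of any of pin_dish, sequin_dish, glue_bottle, tape_roll, bead_jar, mug, spare_board from where it was at the start of the episode above 0.025 m).
It also fails if it takes over 58 s, if anything falls off the work surface, if the arm or the gripper's body presses on something with over 40 N, if the wrist force passes 120 N, or if a joint passes its speed limit or range.

## Working session

There is one attempt and no reset: what is moved stays moved. The work goes in short steps, each a Python script; the robot and the scene stay as the last script left them, time stands still between calls to the robot, and variables do not carry over. Pictures are saved under pics/ and viewed, and the job is handed in when it is done.

```bash
ls; mkdir -p pics
python3 - <<'E'
from bench import robot
import cv2
for n in ["scene","top","wrist"]:
    d=robot.get_image(n); cv2.imwrite(f"pics/{n}0.png",d["img"])
    print(n,d["fovy"],d["cx"],d["cy"],d["eye"],d["orientation"],{k for k in d})
print(robot.current_t(), robot.current_eef_rot())
E
```

```text
pics
scene 45.67416071287387 250.26409940735002 191.2584566104253 [1504.86751934 -310.9052161   772.40466883] [-2.17484273 -0.02364556  1.29711101] {'fovy', 'orientation', 'img', 'cy', 'cx', 'eye'}
top 50.03885729807713 249.62273591880546 187.0949900435839 [ 448.55281729  -52.83127937 1192.74679835] [-3.04180856  0.01539751 -1.56930371] {'fovy', 'orientation', 'img', 'cy', 'cx', 'eye'}
wrist 71.9557475318266 259.02314485323876 188.85368531676127 [101.08382376 545.73093376 383.62787085] [2.85617850e+00 5.80563895e-04 1.24708922e+00] {'fovy', 'orientation', 'img', 'cy', 'cx', 'eye'}
0.15 [-3.14029832e+00 -2.14404212e-04  2.81780435e+00]
```

View pics/scene0.png

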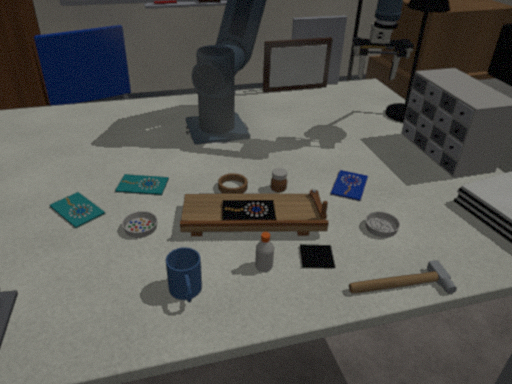

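View pics/top0.png

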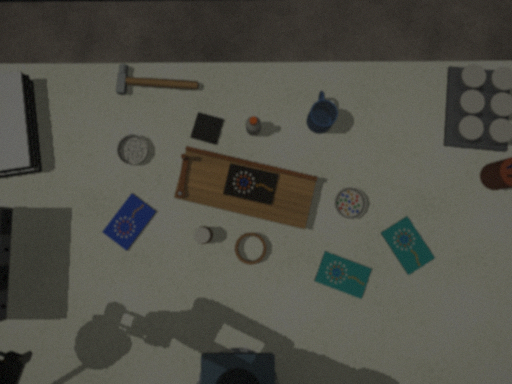

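View pics/wrist0.png

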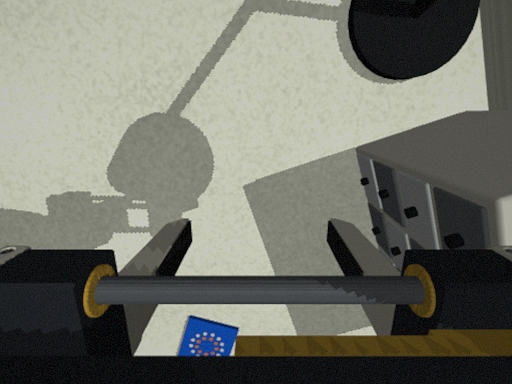

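The scene shows the ledge with the black flower board at top-view pixel (250,183) and the gate at the left end (185,175). Things that could be taken for the board:
- the bare black spare at (207,128)
- the blue card at (130,221)
- the turquoise cards at (343,275) and (407,245)

By the description, the target is the black flower board on the ledge. I'll check it with a close crop.

```bash
cat > h.py <<'E'
import numpy as np, cv2
from scipy.spatial.transform import Rotation as Ro
def K(d):
    f=d["img"].shape[0]/2/np.tan(np.radians(d["fovy"])/2); return f
def ray(d,px,z):
    f=K(d); R=Ro.from_euler('xyz',d["orientation"]).as_matrix()
    v=R@np.array([(px[0]-d["cx"])/f,(px[1]-d["cy"])/f,1]); e=np.array(d["eye"])
    return e+v*(z-e[2])/v[2]
def proj(d,P):
    f=K(d); R=Ro.from_euler('xyz',d["orientation"]).as_matrix()
    c=(np.atleast_2d(P)-d["eye"])@R
    return c[:,:2]/c[:,2:]*f+[d["cx"],d["cy"]]
E
python3 - <<'E'
from bench import robot
import cv2
d=robot.get_image("top"); im=d["img"]
c=im[135:240,165:330]; c=cv2.convertScaleAbs(cv2.resize(c,None,fx=4.8,fy=4.8,interpolation=cv2.INTER_CUBIC),alpha=1.6,beta=20)
cv2.imwrite("pics/crop1.png",c)
E
```

```text
(no output)
```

View pics/crop1.png

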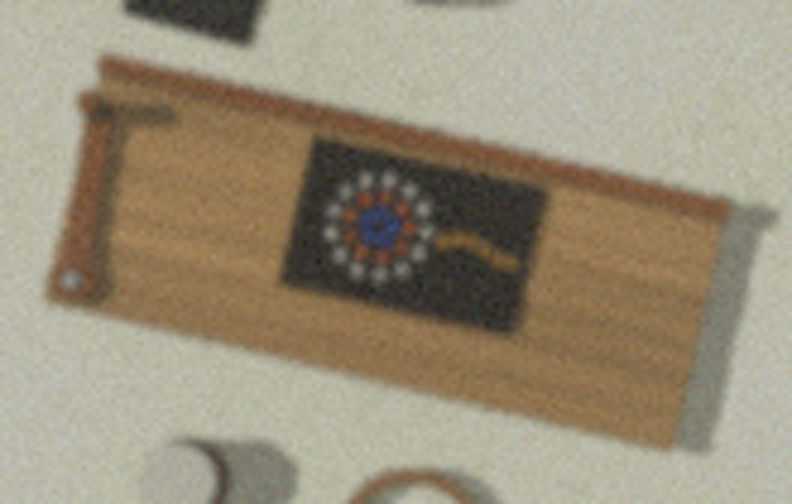

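The crop confirms the choice: the black flower board lies on the ledge. The gate pin is at crop (70,280) and the peg near (90,100). Next I'll compute poses.

```bash
cat > meas.py <<'E'
from h import *
from bench import robot
from scipy.optimize import least_squares
d=robot.get_image("top"); s=4.8
o=lambda u,v:np.array([(u+.5)/s-.5+165,(v+.5)/s-.5+135])
L=np.array([[-75,190,40],[-75,-190,40],[75,190,52],[75,-190,52]]); px=np.array([o(47,298),o(675,449),o(103,55),o(730,200)])
def T(p,P): c,n=np.cos(p[2]),np.sin(p[2]); P=np.atleast_2d(P); return np.c_[p[0]+c*P[:,0]-n*P[:,1],p[1]+n*P[:,0]+c*P[:,1],P[:,2]]
r=least_squares(lambda p:(proj(d,T(p,L))-px).ravel(),[480,0,-.2],x_scale=[100,100,.1])
p=r.x;print("ledge",p,r.fun.round(2))
def inv(w): c,n=np.cos(p[2]),np.sin(p[2]); q=w[:2]-p[:2]; return np.array([c*q[0]+n*q[1],-n*q[0]+c*q[1]])
for n,q,z in [("pivot",(70,280),56),("peg",(90,100),92),("b",(312,135),48),("b",(550,185),48),("b",(515,333),48),("b",(282,283),48)]:
    w=ray(d,o(*q),z); print(n,w.round(1),inv(w).round(1))
for n,q,z in [("pin",(134,149),22),("seqd",(349,203),22),("tape",(252,248),24),("jar",(205,235),60),("bottle",(254,122),100),("spare",(207,128),8),("blue",(130,221),5)]:
    w=ray(d,q,z); print(n,w.round(1),inv(w).round(1))
E
python3 meas.py
```

```text
ledge [ 5.64579931e+02 -2.25536302e+01 -2.31272076e-01] [-0.9   0.59  0.17  0.4  -0.24 -0.7   0.96 -0.35]
pivot [546.  160.7  56. ] [-60.1 174.1]
peg [645.2 144.5  92. ] [ 40.2 181.1]
b [632.1  21.4  48. ] [55.6 58.3]
b [ 602.4 -117.9   48. ] [ 58.7 -84.1]
b [515.9 -97.1  48. ] [-30.3 -83.7]
b [545.   38.4  48. ] [-33.   54.8]
pin [676.8 300.9  22. ] [ 35.1 340.5]
seqd [ 520.4 -316.8   22. ] [  24.4 -296.6]
tape [393.3 -41.6  24. ] [-162.3  -57.8]
jar [430.   86.9  60. ] [-156.1   75.7]
bottle [735.4 -47.5 100. ] [172.   14.9]
spare [741.9  91.2   8. ] [146.5 151.4]
blue [469.  311.4   5. ] [-169.6  303.1]
```

The numbers agree with the given sizes: pivot at (-60,174) against a nominal (-60,172), peg 101 mm from the pivot, board about 140 x 89 mm. Next I'll plan the gate sweep and check IK.

```bash
cat > g.py <<'E'
import numpy as np
LX,LY,PS=564.6,-22.55,-0.2313
def W(x,y,z): c,n=np.cos(PS),np.sin(PS); return [LX+c*x-n*y,LY+n*x+c*y,z]
def ori(a): return [np.pi,0,a+PS+SG]   # tool y along ledge-frame angle a
SG=np.pi/2
def gate(th,off,z=62,R=100): # tool behind peg
    return W(-60+R*np.cos(th)+off*np.sin(th),172+R*np.sin(th)-off*np.cos(th),z),ori(th)
E
python3 - <<'E'
import g,numpy as np
from bench import robot
for s in (np.pi/2,-np.pi/2):
    g.SG=s
    for th in (.08,.9,1.72):
        print(s,th,robot.inverse_kinematics(*g.gate(th,14.5)))
    print(robot.inverse_kinematics(g.W(13,-110,43),g.ori(0)),robot.inverse_kinematics(g.W(13,80,43),g.ori(0)))
E
```

```text
1.5707963267948966 0.08 [ 2.85957926e-02  5.73508167e-01  1.45368759e+00 -4.44089210e-16
  1.11439690e+00  1.79895793e-01]
1.5707963267948966 0.9 [ 0.1522632   0.59180449  1.42034581  0.          1.12944235 -0.5164368 ]
1.5707963267948966 1.72 [ 0.2462723   0.52464834  1.54136807  0.          1.07557625 -1.2424277 ]
[-4.32157190e-01  4.63648698e-01  1.70607168e+00 -4.44089210e-16
  9.71872278e-01 -2.00857190e-01] [-9.87437396e-02  5.08005451e-01  1.62742220e+00 -4.44089210e-16
  1.00616500e+00  1.32556260e-01]
-1.5707963267948966 0.08 [ 2.85957926e-02  5.73508167e-01  1.45368759e+00 -4.44089210e-16
  1.11439690e+00 -2.96169686e+00]
-1.5707963267948966 0.9 [ 1.52263203e-01  5.91804492e-01  1.42034581e+00 -4.44089210e-16
  1.12944235e+00  2.62515586e+00]
-1.5707963267948966 1.72 [ 2.46272302e-01  5.24648336e-01  1.54136807e+00 -4.44089210e-16
  1.07557625e+00  1.89916496e+00]
[-4.32157190e-01  4.63648698e-01  1.70607168e+00 -4.44089210e-16
  9.71872278e-01  2.94073546e+00] [-9.87437396e-02  5.08005451e-01  1.62742220e+00 -4.44089210e-16
  1.00616500e+00 -3.00903639e+00]
```

Run:
```python
import g,numpy as np,cv2
from bench import robot
robot.move_gripper(0.0)
p,o=g.gate(.05,36,170); robot.move_ptp(p,o)
p,o=g.gate(.05,36,62); print(robot.move_linear(p,o,speed=120,f_stop=10))
print(robot.current_t(),robot.current_tcp_pos(),robot.current_gripper_width())
cv2.imwrite("pics/top1.png",cv2.convertScaleAbs(cv2.resize(robot.get_image("top")["img"][100:260,130:340],None,fx=3.7,fy=3.7),alpha=1.6,beta=20))
cv2.imwrite("pics/wr1.png",robot.get_image("wrist")["img"])
```

```text
False
4.9833 [638.18053348 105.23246139  62.86374608] 0.004593435765910501
```

View pics/wr1.png

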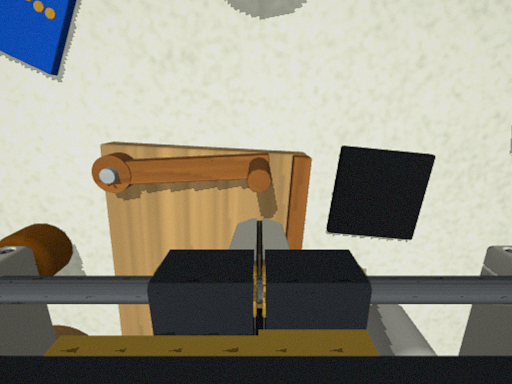

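View pics/top1.png

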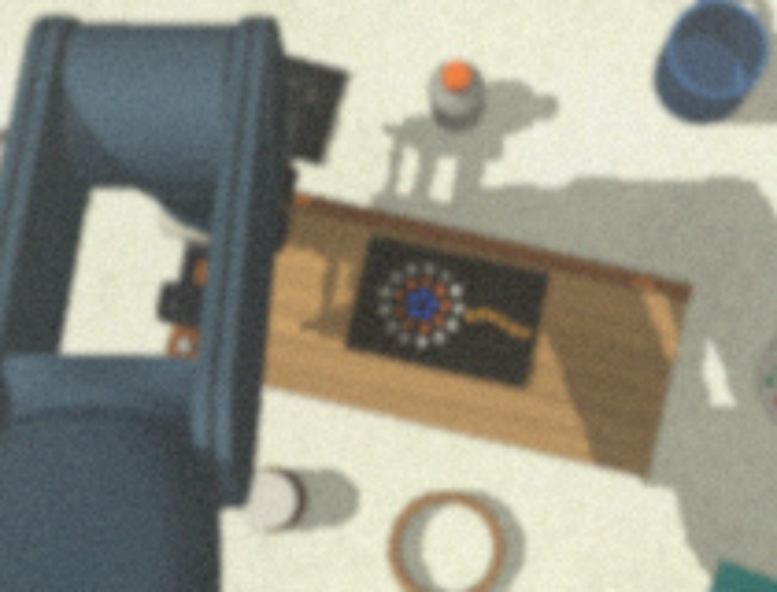

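The wrist view shows the shut fingertips (260,240) directly behind the peg (260,178), and the board hasn't moved. Next is the sweep.

Run:
```python
import g,numpy as np,cv2
from bench import robot
p,o=g.gate(.05,14.5); print(robot.move_linear(p,o,speed=80,f_stop=15))
for th in np.linspace(.25,1.72,9):
    p,o=g.gate(th,14.5); s=robot.move_linear(p,o,speed=90,f_stop=15)
    print(round(th,2),s,np.round(robot.current_contact_force(),1))
    if s: break
print(robot.current_t(),robot.current_tcp_pos())
cv2.imwrite("pics/wr2.png",robot.get_image("wrist")["img"])
```

```text
False
0.25 False [-0.3  0.1  0.4]
0.43 False [ 0.4 -0.  -0.7]
0.62 False [ 0.4 -0.5  0.3]
0.8 False [ 0.5 -0.2 -0.2]
0.98 False [ 0.2 -0.5 -0.4]
1.17 False [ 0.4 -0.1  0. ]
1.35 False [ 0.6 -0.1  0.5]
1.54 False [ 0.3 -1.4 -0.5]
1.72 False [ 0.2 -1.1 -0.1]
8.7417 [568.9768656  256.80603672  62.18153661]
```

View pics/wr2.png

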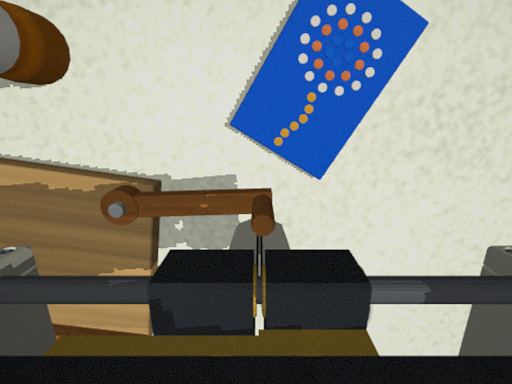

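The gate now stands open: bar from (118,207) to peg (263,215), about square to the ledge end. Next I'll back off, move behind the board and look.

Run:
```python
import g,numpy as np,cv2
from bench import robot
p,o=g.gate(1.72,40); robot.move_linear(p,o,speed=120)
p,o=g.gate(1.72,40,170); robot.move_linear(p,o,speed=200)
robot.move_ptp(g.W(13,-125,170),g.ori(0))
robot.move_gripper(0.5)
print(robot.current_t(),robot.current_tcp_pos(),robot.current_gripper_width())
d=robot.get_image("top")
cv2.imwrite("pics/top3.png",cv2.convertScaleAbs(cv2.resize(d["img"][100:260,130:340],None,fx=3.7,fy=3.7,interpolation=cv2.INTER_CUBIC),alpha=1.6,beta=20))
cv2.imwrite("pics/wr3.png",robot.get_image("wrist")["img"])
```

```text
12.2417 [ 548.57188166 -147.24985995  169.99662959] 0.49667423641559755
```

View pics/wr3.png

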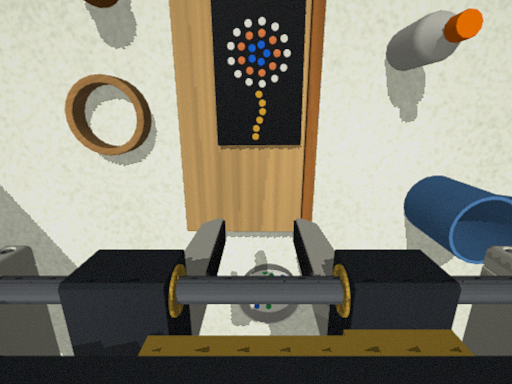

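View pics/top3.png

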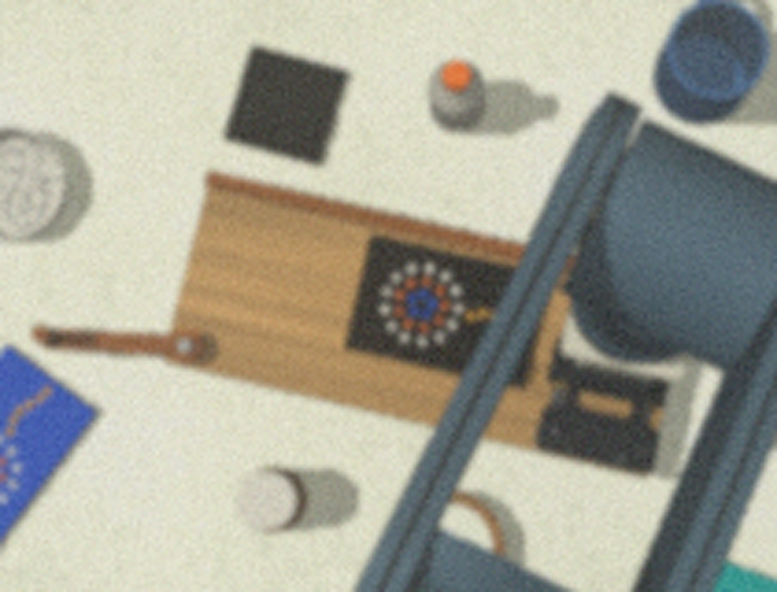

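The gate is open and the board is still in its place. The fingers straddle the ledge's middle, behind the board's rear edge (218–301, 147 in the wrist view). Now I'll check the rear edge with the wrist camera, lower and push.

Run:
```python
import g,numpy as np,cv2
from h import *
from bench import robot
d=robot.get_image("wrist")
def inv(w): c,n=np.cos(g.PS),np.sin(g.PS); q=w[:2]-[g.LX,g.LY]; return np.array([c*q[0]+n*q[1],-n*q[0]+c*q[1]]).round(1)
for q in [(218,146,48),(301,147,48),(187,231,40),(304,234,52)]: print(q,inv(ray(d,q[:2],q[2])))
robot.move_gripper(0.4)
robot.move_linear(g.W(13,-125,60),speed=150)
print(robot.move_linear(g.W(13,-125,43.5),speed=40,f_stop=8),robot.current_tcp_pos())
# rear edge expected about -84; approach with force watch
print(robot.move_linear(g.W(13,-60,43.5),speed=60,f_stop=12),robot.current_tcp_pos(),robot.current_contact_force(),robot.current_t())
cv2.imwrite("pics/wr4.png",robot.get_image("wrist")["img"])
```

```text
(218, 146, 48) [-30.6 -82.7]
(301, 147, 48) [ 59.3 -83.8]
(187, 231, 40) [ -74.2 -187.1]
(304, 234, 52) [  66.7 -185.2]
False [ 548.44633827 -147.13170481   43.27475104]
False [563.44437195 -84.09836952  43.44743025] [0.2510935  0.00686231 0.94337888] 15.4917
```

View pics/wr4.png

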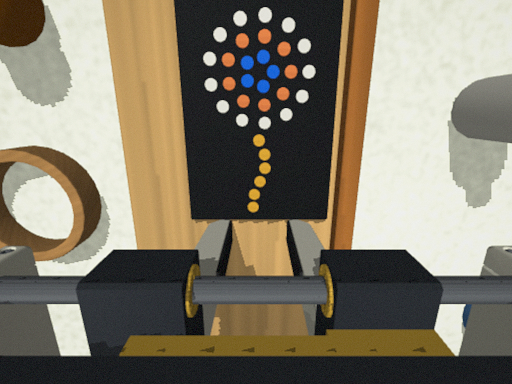

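The fingers sit squarely behind the board's rear edge (192–327, 219), and it has begun to slide straight. I'll continue, stopping short to measure.

Run:
```python
import g,numpy as np,cv2
from bench import robot
print(robot.move_linear(g.W(13,68,43.5),speed=50,f_stop=15),robot.current_tcp_pos(),robot.current_contact_force(),robot.current_t())
cv2.imwrite("pics/wr5.png",robot.get_image("wrist")["img"])
c=robot.get_image("top")["img"][100:260,130:340]
cv2.imwrite("pics/top5.png",cv2.convertScaleAbs(cv2.resize(c,None,fx=3.7,fy=3.7,interpolation=cv2.INTER_CUBIC),alpha=1.6,beta=20))
```

```text
False [592.86641056  40.57669387  43.53174327] [ 0.38900315 -0.34515718 -0.19759263] 18.25
```

View pics/wr5.png

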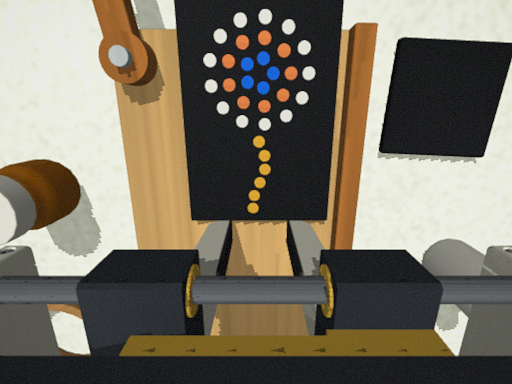

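View pics/top5.png

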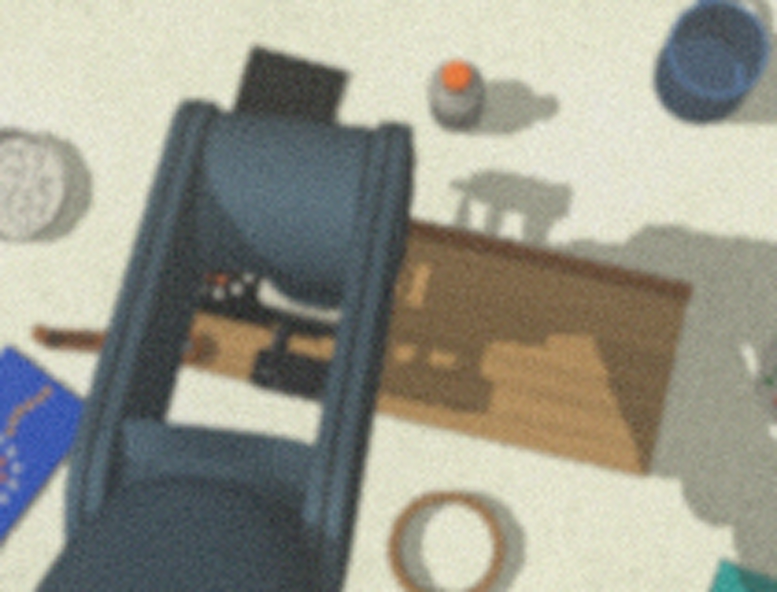

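The board stays straight against the fingers (rear edge at row 219, ledge end near row 29). I'll measure with the wrist camera, then finish the push.

```bash
cat > inv.py <<'E'
import g,numpy as np
def inv(w): c,n=np.cos(g.PS),np.sin(g.PS); q=w[:2]-[g.LX,g.LY]; return np.array([c*q[0]+n*q[1],-n*q[0]+c*q[1]]).round(1)
E
python3 - <<'E'
from inv import *
from h import *
from bench import robot
d=robot.get_image("wrist")
def m(L):
    for q in L: print(q,inv(ray(d,q[:2],q[2])))
m([(192,219,48),(327,219,48),(145,29,40),(365,24,52),(118,56,56)])
print(inv(robot.current_tcp_pos()))
E
```

```text
(192, 219, 48) [-30.2  78.3]
(327, 219, 48) [58.5 78.3]
(145, 29, 40) [-50.7 191. ]
(365, 24, 52) [ 69.4 190.1]
(118, 56, 56) [-60.4 174.2]
[13.  67.9]
```

Run:
```python
from inv import *
import cv2
from bench import robot
print(robot.move_linear(g.W(13,80.5,43.5),speed=30,f_stop=15))
robot.sleep(.2)
robot.move_linear(g.W(13,50,43.5),speed=60)
robot.move_linear(g.W(13,50,170),speed=200)
robot.move_ptp(g.W(13,-150,240),g.ori(0))
robot.sleep(.3)
print(robot.current_t(),robot.current_contact_force())
c=robot.get_image("top")["img"]; cv2.imwrite("pics/top6full.png",c)
c=c[135:240,125:290]
cv2.imwrite("pics/top6.png",cv2.convertScaleAbs(cv2.resize(c,None,fx=4.8,fy=4.8,interpolation=cv2.INTER_CUBIC),alpha=1.6,beta=20))
cv2.imwrite("pics/sc6.png",robot.get_image("scene")["img"])
```

```text
False
21.7667 [ 0.22817666 -0.38879591 -0.35009225]
```

View pics/top6.png

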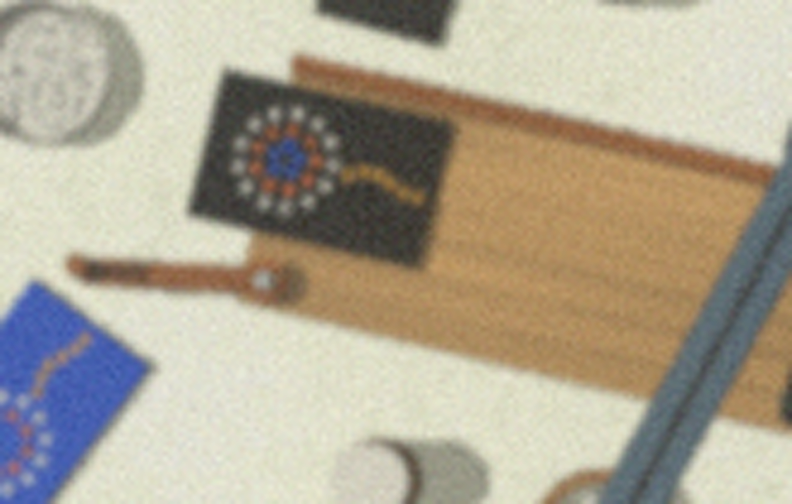

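View pics/sc6.png

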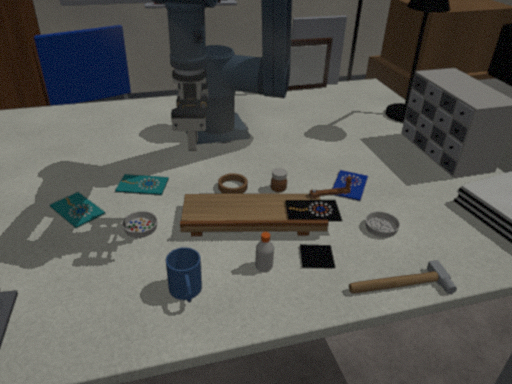

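The board sticks out past the ledge's end (lead edge from crop (226,70) to (192,212)). It lies straight beside the fence, the gate bar is clear, and the bystanders look unmoved. A numeric check next.

Run:
```python
from inv import *
from h import *
from bench import robot
d=robot.get_image("top"); s=4.8
o=lambda u,v:np.array([(u+.5)/s-.5+125,(v+.5)/s-.5+135])
c=[inv(ray(d,o(*q),48)) for q in [(226,70),(456,124),(424,268),(192,213)]]
print(c,"lead",(c[0]+c[3])/2,"ctr",np.mean(c,0))
pv=inv(ray(d,o(263,280),56)); pg=inv(ray(d,o(76,265),92)); v=pg-pv
print(pv,pg,np.hypot(*v),"gate",np.arctan2(v[1],v[0]))
import cv2
a=cv2.imread("pics/top0.png");b=d["img"]
for n,(x,y) in dict(pin=(134,149),seq=(349,203),spare=(207,128),bottle=(254,122),mug=(322,113),jar=(205,235)).items():
    t=a[y-22:y+22,x-22:x+22]; r=cv2.matchTemplate(b[y-32:y+32,x-32:x+32],t,cv2.TM_CCOEFF_NORMED); _,m,_,l=cv2.minMaxLoc(r); print(n,l[0]-10,l[1]-10,round(m,2))
```

```text
[array([ 55.8, 227.2]), array([55.5, 87.3]), array([-31.2,  85.3]), array([-31. , 225.5])] lead [ 12.4  226.35] ctr [ 12.275 156.325]
[-60.  173.6] [-77.4 271. ] 98.94200321400412 gate 1.7475762510191737
pin 0 0 0.98
seq 7 -10 0.33
spare 0 0 1.0
bottle 0 0 0.98
mug 0 0 0.89
jar 0 0 0.98
```

```bash
python3 -c "
from bench import robot
robot.hand_in(); print(robot.current_t())"
```

```text
the job is handed in; nothing more can be done
the job is handed in; nothing more can be done
```

I swung the gate open by its peg, pushed the board along the ledge with two finger contacts, backed the arm away above the ledge, and handed the job in. The clock read about 22 s at the last check, against the 58 s limit.

**Last checks:**
- **Gate:** it measures about 1.75 rad, which is at its stop.
- **Overhang:** the top camera gives about 36 mm past the end. The wrist camera plus the final push distance gives about 41 mm. The two disagree by about 5 mm, but both are well inside the 25–60 mm range.
- **Board:** it lies straight to within about 0.5°, with its centre at x ≈ +12 mm in the ledge frame. I judged that it lies flat by eye from the pictures, and did not measure its height.
- **Bystanders:** the pin dish, spare board, bottle, mug and jar match their starting pictures with zero shift. The sequin dish check failed because the arm hid it in the top view, but the scene view shows it where it was. The tape roll was only checked by eye in the scene view.

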